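# Empty a sample cassette and unclip it from its tipping cradle

## Task

Lift the black handle bar of the steel cradle to tip it to about 45 degrees for a moment, so that the two walnuts roll out of the blue cassette into the white tub, then bring the cradle back down level with the cassette still clipped in. Next pinch the cassette's two orange side catches together and lift the cassette straight out, upright, and finish still holding it that way in the fingers, at rest, with its underside at least 10 cm above where it sat. Do not tip the cradle past 55 degrees, shift the tub or disturb the other things on the bench.

Things in the scene. Friction and masses are not known exactly. Their poses are not given: they have to be found in the camera images.
- cradle (a joint): (Sizes in all these texts are in mm.) Tilt of the cradle in rad: 0 level (at its lower stop, as at the start), grows as the handle is lifted and the spout goes down; 0.785 is 45 degrees; the hinge stops at 1.15. A friction hinge: the cradle stays where it is left; about 4 to 6 N at the bar lifts it
- hinge (a point): centre of the hinge axis of the grey stand, 72 above the bench. The stand is fixed to the bench; its x axis points level from the handle towards the spout and the tub, its y axis is the hinge axis, z is up. Two posts hold the hinge at y = 46 to 56 either side, up to 85 above the bench
- handle_bar (a point): middle of the round black handle bar on the cradle, diameter 12, parallel to the hinge axis (y), clear for 84 between its two arms. Cradle level: 165 behind (-x) and 43 above the hinge, 115 above the bench, 63 free between bar and the cradle's rear wall, nothing below it but bench and 8 high base. It swings in an arc about the hinge; its frame turns with the cradle
- seat (a point): point fixed in the cradle where catch_grip lies when the cassette is seated; same axes as the cradle. Fixed steel ledges 26 below this point, at 30 to 37.5 either side (y), hold down the barbs at the catches' feet: keep fingertips above the ledges. Otherwise the space outside the catches is free. Guides and rear stop reach 16 above the cassette's underside
- catch_grip (a point): point of the cassette half-way between its two orange catches, at the height to pinch them, 38 above the cassette's underside; x towards the open spout end, y from catch to catch, z up. The catches are upright plates 24 long (x), outer faces at y = +29 and -29 (58 over both), tops 14 above this point, graspable to 24 below it
- cassette_center (a point): centre of the blue cassette tray, 13 above its underside; 110 x 40 x 26, walls 2, floor 3, open at the top and at the +x (spout) end, where a low ramp keeps the walnuts from rolling out when level. Mass with catches about 150 g. Seated, its underside is 80 above the bench
- catch_left (a joint): inward travel of the catch at +y of the cassette in m: 0 sprung out (latched), 0.006 fully pressed (then 46 over both). Spring 3 N at first, 7 N fully in. The barbs reach 3 mm under the ledges, so press both at least 4 mm (15 to 25 N of grip does it), then lift straight up
- catch_right (a joint): the same for the catch at -y
- walnut0_center (a point): centre of a walnut, a ball of 30 diameter, 12 g, loose in the cassette
- walnut1_center (a point): centre of the other walnut, the same
- tub_in (a point): centre of the inner floor (5 above the bench) of the empty white tub standing under the spout, 160 along its x, 140 along its y, 45 high, walls 5; loose, 0.4 kg
- almond_tub: white tub full of almonds, 170 x 110 x 55; origin under its centre. Bystander
- pan_stack: stack of aluminium sample pans, 94 across, 30 high; origin under its centre. Bystander
- amber_jar: amber jar, 60 across, 90 high; origin under its centre. Bystander
- spoon: steel spoon lying flat. Bystander
- sample_tin: closed tin, 70 across, 70 high; origin under its centre. Bystander
Not all that is in view belongs to the job. Leave any green or purple look-alike of the part that bears cradle alone.

How it is judged:
On the way, in this order (a step that is already met when the one before it is completed fails the run):
1. the cradle is tipped to about 45 degrees (35 to 55), the cassette clipped in it (value of joint cradle between 0.61 and 0.96 rad and distance between catch_grip and seat below 0.008 m), for 0.2 s.
2. the cradle is back level (within 3.5 degrees) with the cassette still clipped in and both walnuts in the tub (value of joint cradle below 0.06 rad and distance between catch_grip and seat below 0.008 m and value of joint each of catch_left, catch_right below 0.002 m and x of walnut0_center in the frame of tub_in between -0.08 and 0.08 m and y of walnut0_center in the frame of tub_in between -0.07 and 0.07 m and height (world z) of each of walnut0_center, walnut1_center below 0.055 m and x of walnut1_center in the frame of tub_in between -0.08 and 0.08 m and y of walnut1_center in the frame of tub_in between -0.07 and 0.07 m), for 0.2 s.
At the end, for the whole second after the job is handed in: Cassette held still in the fingers by its catches (each pressed over 3 mm), upright within 17 degrees, underside 175 mm or more above the bench, touching neither stand nor tub; cradle level within 4.5 degrees; both walnuts in the tub (height (world z) of cassette_center above 0.188 m and angle between cassette_center's own z axis and vertical below 0.3 rad and contact force between the fingers and cassette above 2 N and value of joint each of catch_left, catch_right above 0.003 m and contact force between cassette and stand below 0.05 N and contact force between cassette and tub below 0.05 N and linear speed of cassette below 0.03 m/s and value of joint cradle below 0.08 rad and x of walnut0_center in the frame of tub_in between -0.08 and 0.08 m and y of walnut0_center in the frame of tub_in between -0.07 and 0.07 m and height (world z) of each of walnut0_center, walnut1_center below 0.055 m and x of walnut1_center in the frame of tub_in between -0.08 and 0.08 m and y of walnut1_center in the frame of tub_in between -0.07 and 0.07 m); the arm keeps its last pose, push and grip.
It fails at once if the cradle is tipped past 57 degrees (value of joint cradle above 1 rad).
It fails at once if the tub is shifted by more than 30 mm (distance of tub_in from where it was at the start of the episode above 0.03 m).
It fails at once if a bystander is moved by more than 30 mm (distance of any of almond_tub, pan_stack, amber_jar, spoon, sample_tin from where it was at the start of the episode above 0.03 m).
It also fails if it takes over 54 s, if anything falls off the work surface, if the arm or the gripper's body presses on something with over 40 N, if the wrist force passes 120 N, or if a joint passes its speed limit or range.

## Robot

A 6-joint arm with a two-finger parallel gripper is mounted at the origin on the work surface. World frame = base frame: x ahead of the robot, y to its left, z up, the work surface at z = 0. Lengths are in m, angles in rad, forces in N, time in s.
With the tool pointing down it reaches from about 0.35 to 0.775 m from the base axis. Payload 7.3 kg.
Tool frame: the origin (TCP) lies at the very end of the fingers, on their centre line; the grasp point (between the pads) lies 19 mm behind it; x points along the fingers, y is the direction in which the jaws open and shut, and the axes are right-handed (so a half turn about x gives the same grasp; the last joint's range is limited). The gripper opens to 92 mm and grips with 3 to 60 N. Pads are 19 mm wide; open, the fingers measure 130 mm over their backs; the gripper's body (75 mm by 190 mm) begins 47 mm behind the grasp point.
Start: joints at [-1.348, 0.342, 1.524, -0, 1.275, -0.146], TCP at [0.189, -0.49, 0.227] pointing down, gripper open.
Joint ranges: [-2.53, 2.53], [-0.77, 2.02], [0.04, 2.7], [-1, 4.14], [0.28, 2.66], [-3.11, 3.11]. Speed limits (rad/s): [2.57, 2.57, 3.14, 3.14, 3.14, 3.14].

## Interface

Orientations are given as [roll, pitch, yaw] about the fixed x, y, z axes, in that order (R = Rz(yaw) Ry(pitch) Rx(roll)).
In Python, from cell import observe, vision, job gives the robot as it stands.
- The arm moves only by the tool send_rows, never from a script. Its argument "motion" is a list of rows, each an object with "hand": the opening, from -1 (shut) to 1 (fully open), so that 0 is half open; "slide": the shift along the tool's x, y, z in mm, a list of three; "spin": the turn about the tool's x in rad. In form: [{"hand": hand, "slide": [tx, ty, tz], "spin": spin}, ...]. A call has 1 to 8 rows; each row shifts and turns the pose as measured when the row begins, along the tool's axes as they then stand; what a row does not reach is not made up. A row lasts 1/10 s, in which the tool goes at most 50 mm and 8.59 degrees, less where a joint would pass 70% of its speed; a pose out of reach is approached as far as the arm can. A call with a gripper value outside its range is refused whole. The fingers move at their own pace and stop on an object; "grip_force" is the grip in N (left out, the last holds). Time passes only in rows, so rows that do not move let the fingers close. It gives the time, the measured TCP pose, the force and the opening at its end, in the units of the state.
- observe(): the state, without advancing time (a new reading comes with each control period).
- vision.read_camera(name): name is "scene" or "top"; returns a dict with "pixels" (384x512x3 uint8, blue, green, red), "range_z" (384x512 float32, m along the optical axis (not along the pixel's ray), 0 where there is no reading), "fx", "fy", "cx", "cy" (pixels), "world_from_camera" (4x4, takes a point from camera to world coordinates). Camera axes: x right, y down, z forward; pixel columns grow to the right and rows downward; lengths in m; the calibration is good to about 2 mm. A picture is of the moment at which its call begins.
- job.hand_in(): hands the job in, once; it reports no verdict.
Trained networks look in a picture, given as the dict that the camera call returned (one of the last four; its "shot" number tells which), for a name from the list of things; names that differ only in an ending like _2 or _b are one class to them, and where a whole thing is asked for, a point or a joint stands for the part that bears it (a point fixed in the world has none). Each returns a list of dicts, best first, with "conf" (0 to 1); they miss things now and then, are a little off and sometimes report something else, mostly with a low value. They report only what shows in the picture. A call takes as long as a camera call. They do not tell look-alikes from the thing itself.
- vision.search_frame(picture, thing): "uv" ([column, row] in pixels, amid what is visible of it).
- vision.cut_out(picture, thing): "mask" (384x512 bool, what is visible of it) and "uv" ([column, row] in pixels, amid what is visible of it).
The state is a dict: "time": time; "qpos": joint angles; "qvel": joint speeds; "joint_efforts": joint torques, N m; "tool_pos": TCP position; "tool_rot": TCP orientation; "contact_force": force on the tool from outside, world axes, zero at the start; "torque": the same for the moment, N m; "opening": finger opening in m.
Only numpy, scipy, OpenCV 4.12 (cv2) and the standard library are available. Lean on these libraries where they do the work, as an engineer would, in place of code of your own. Each camera call takes 0.05 s, during which the arm holds its last target.

## Working session

There is one attempt and no reset: what is moved stays moved. The work goes in short steps, Python scripts to look and compute and a tool call to move; the robot and the scene stay as the last step left them, time stands still between calls to the robot, and variables do not carry over. Pictures are saved under pics/ and viewed, and the job is handed in when it is done.

Besides the shell and the picture viewer there is one more tool, called after "Request:" as a command line: name --argument value ..., lists and objects as JSON in quotes. send_rows: Moves the arm, as the interface text tells. Its arguments: {"type":"object","properties":{"motion":{"type":"array","items":{"type":"object","properties":{"hand":{"type":"number"},"slide":{"type":"array","items":{"type":"number"}},"spin":{"type":"number"}}}},"grip_force":{"type":"number"}},"required":["motion"]}

```bash
ls; mkdir -p pics
cat > h.py <<'E'
import numpy as np, cv2
from cell import observe, vision, job
def shot(cam,name):
    p=vision.read_camera(cam); cv2.imwrite('pics/'+name,p['pixels']); return p
def world(p,uv):
    u,v=uv; z=p['range_z'][int(round(v)),int(round(u))]
    c=np.array([(u-p['cx'])/p['fx']*z,(v-p['cy'])/p['fy']*z,z,1]); return (p['world_from_camera']@c)[:3]
def cloud(p):
    v,u=np.mgrid[0:384,0:512]; z=p['range_z']
    c=np.stack([(u-p['cx'])/p['fx']*z,(v-p['cy'])/p['fy']*z,z,np.ones_like(z)],-1); return (c@p['world_from_camera'].T)[...,:3]
E
python3 - <<'E'
from h import *
s=observe(); print(s)
a=shot('scene','s0.png'); b=shot('top','t0.png')
for p,n in((a,'s'),(b,'t')):
  print(n,p['world_from_camera'].round(3).tolist(),p['fx'])
  for k in ['handle_bar','catch_grip','cassette_center','walnut0_center','tub_in','cradle','catch_left','almond_tub','pan_stack','amber_jar','spoon','sample_tin']:
    for d in vision.search_frame(p,k)[:3]: print(n,k,np.round(d['uv'],1),round(d['conf'],2),world(p,d['uv']).round(3))
E
```

```text
pics
{'time': 0.0, 'qpos': array([-1.34796628e+00,  3.42724956e-01,  1.52501901e+00, -3.21113201e-05,
        1.27538599e+00, -1.46023914e-01]), 'qvel': array([ 0.00025931, -0.00131473,  0.00166215, -0.00141527, -0.00102365,
       -0.00093706]), 'joint_efforts': array([ 2.11041042e-03, -4.31237304e+01, -2.44223160e+01,  7.19958334e-02,
        5.57671837e-02, -1.16507103e-04]), 'tool_pos': array([ 0.18919619, -0.48928902,  0.22604311]), 'tool_rot': array([-1.69684892,  1.56925872,  1.81360707]), 'contact_force': array([ 0.03048084,  0.62755908, -0.06641758]), 'torque': array([ 0.07173399,  0.01282073, -0.00738954]), 'opening': 0.09199812680161912}
s [[0.891, 0.265, -0.368, 0.893], [0.453, -0.551, 0.701, -0.703], [-0.017, -0.791, -0.611, 0.714], [0.0, 0.0, 0.0, 1.0]] 374.1847153306883
s handle_bar [253.1 221.2] 0.97 [ 0.535 -0.079  0.079]
s handle_bar [158.  234.5] 0.83 [ 0.346 -0.224  0.077]
s handle_bar [301.5 179.9] 0.76 [0.577 0.145 0.079]
s catch_grip [278.  223.5] 0.62 [ 0.607 -0.082  0.102]
s cassette_center [278.5 221.8] 0.66 [ 0.605 -0.076  0.102]
s tub_in [325.6 260.9] 0.69
[... 1154 characters left out ...]
0.55 [ 0.561 -0.061  0.109]
t tub_in [277.6 130.9] 0.95 [ 0.741 -0.074  0.006]
t tub_in [399.9 179.4] 0.73 [ 0.548 -0.406  0.068]
t cradle [198.2 178.5] 0.8 [0.59  0.166 0.077]
t cradle [340.2 248.1] 0.78 [ 0.365 -0.212  0.082]
t cradle [187.5 288.4] 0.72 [0.288 0.207 0.083]
t almond_tub [113.3 253.2] 0.63 [0.4   0.416 0.044]
t almond_tub [275.1 125.8] 0.46 [ 0.758 -0.068  0.007]
t pan_stack [134.1 179. ] 0.97 [0.615 0.36  0.027]
t pan_stack [276.1 189.8] 0.36 [ 0.539 -0.05   0.09 ]
t pan_stack [279.9 170.8] 0.19 [ 0.587 -0.064  0.108]
t amber_jar [382.1 143.1] 0.56 [ 0.652 -0.362  0.094]
t spoon [409.9 239.2] 0.58 [ 0.381 -0.428  0.015]
t sample_tin [400.6 177.8] 0.91 [ 0.552 -0.408  0.07 ]
```

Run:
```python
import cv2
a=cv2.imread('pics/s0.png'); cv2.imwrite('pics/s0z.png',cv2.resize(a[120:340,130:400],None,fx=2.7,fy=2.7,interpolation=cv2.INTER_CUBIC))
a=cv2.imread('pics/t0.png'); cv2.imwrite('pics/t0z.png',cv2.resize(a[90:260,200:380],None,fx=3.5,fy=3.5,interpolation=cv2.INTER_CUBIC))
```

```text
(no output)
```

View pics/s0.png

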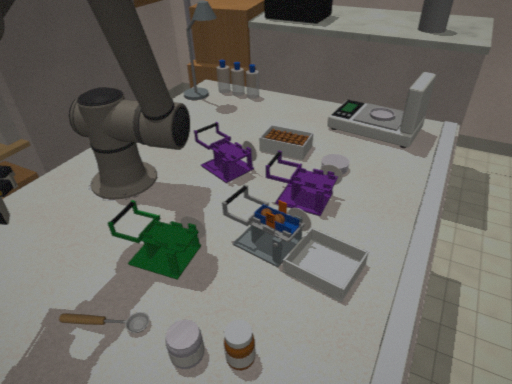

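View pics/t0.png

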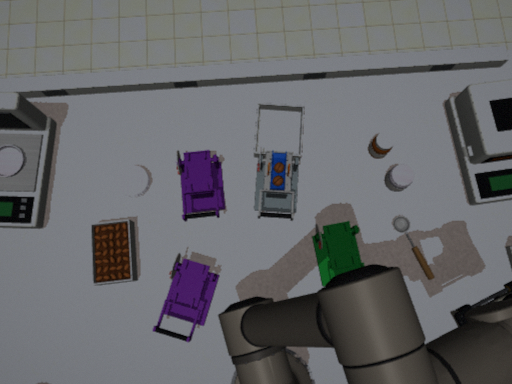

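```bash
ls pics
```

```text
s0.png
s0z.png
t0.png
t0z.png
```

View pics/t0z.png

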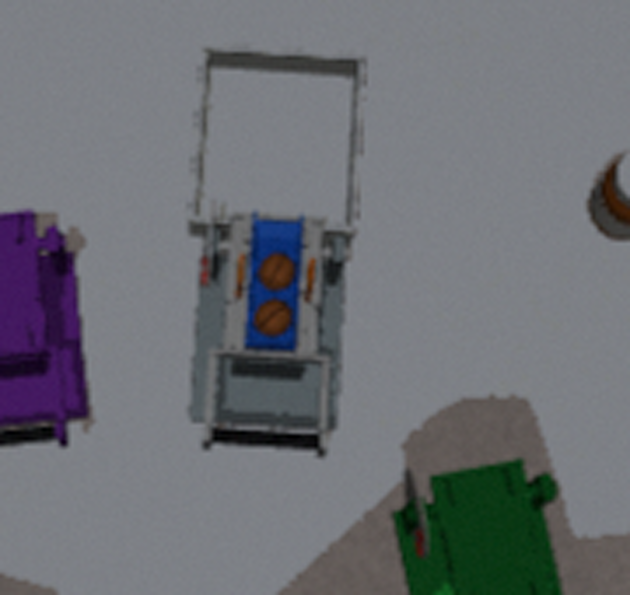

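View pics/s0z.png

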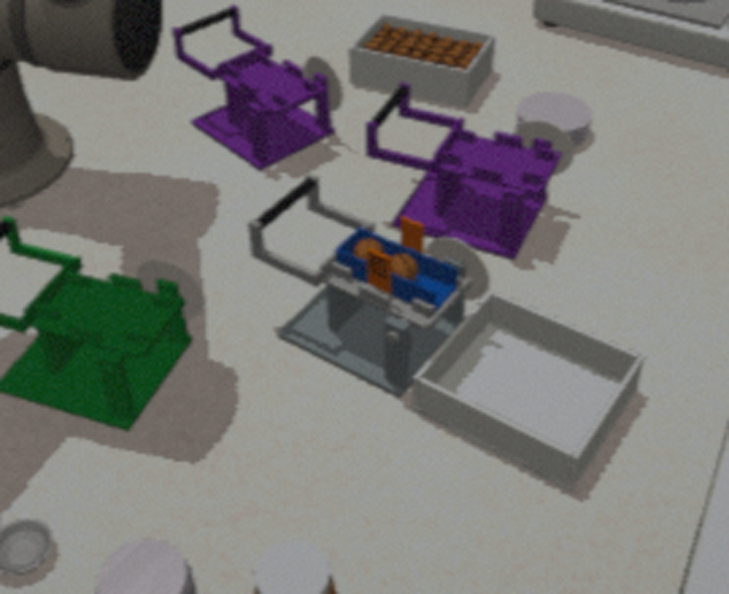

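The real cradle is the steel/grey one: in the top view the bar is at about (276,215), the catches at (269,169) and (289,170), and the tub at (278,131). The green and purple ones are look-alikes. Next I measure it with rays at the known heights.

```bash
cat >> h.py <<'E'
from scipy.spatial.transform import Rotation as Ro
def ray(p,uv,h):
    T=p['world_from_camera']; d=T[:3,:3]@np.array([(uv[0]-p['cx'])/p['fx'],(uv[1]-p['cy'])/p['fy'],1.]); o=T[:3,3]
    return o+d*(h-o[2])/d[2]
def st():
    s=observe(); R=Ro.from_euler('xyz',s['tool_rot']).as_matrix()
    return s,R
E
python3 - <<'E'
from h import *
s,R=st(); print(R.round(3))
a=shot('scene','s1.png'); b=shot('top','t1.png')
for p,n in((a,'s'),(b,'t')):
  im=p['pixels']; hsv=cv2.cvtColor(im,cv2.COLOR_BGR2HSV); W=cloud(p)
  near=(abs(W[...,0]-.6)<.2)&(abs(W[...,1]+.06)<.11)&(W[...,2]>.0)
  if n=='t': near=np.zeros((384,512),bool); near[100:230,245:310]=1
  else: near=np.zeros((384,512),bool); near[185:300,215:370]=1
  dark=(hsv[...,2]<50)&near; orange=(hsv[...,0]<16)&(hsv[...,1]>180)&near; blue=(abs(hsv[...,0].astype(int)-110)<12)&(hsv[...,1]>150)&near
  for nm,m,h in (('dark',dark,.115),('orange',orange,.125),('blue',blue,.1)):
    k,l,sta,c=cv2.connectedComponentsWithStats(m.astype(np.uint8))
    for i in range(1,k):
      if sta[i,4]>8:
        vu=np.argwhere(l==i)[:,::-1]; P=np.array([ray(p,q,h) for q in vu]); q=W[l==i]; q=q[(q[:,2]>.02)]
        r=cv2.minAreaRect(P[:,:2].astype(np.float32)*1000)
        print(n,nm,sta[i].tolist(),'ray',P.mean(0).round(3),'cloud',np.median(q,0).round(3),q[:,2].min().round(3),q[:,2].max().round(3),'rect',np.round(r[0]),np.round(r[1]),round(r[2]))
E
```

```text
[[ 0.     0.36  -0.933]
 [-0.    -0.933 -0.36 ]
 [-1.     0.    -0.   ]]
s dark [226, 187, 21, 17, 76] ray [ 0.465 -0.039  0.115] cloud [ 0.466 -0.042  0.117] 0.099 0.122 rect [465. -40.] [83. 11.] 81
s orange [279, 201, 7, 11, 60] ray [ 0.6   -0.043  0.125] cloud [ 0.596 -0.035  0.119] 0.101 0.714 rect [599. -42.] [15. 39.] 25
s orange [265, 211, 11, 17, 103] ray [ 0.593 -0.098  0.125] cloud [ 0.589 -0.089  0.11 ] 0.093 0.133 rect [595. -97.] [23. 60.] 34
s blue [255, 205, 13, 18, 83] ray [ 0.55  -0.066  0.1  ] cloud [ 0.546 -0.073  0.098] 0.084 0.105 rect [549. -64.] [28. 66.] 19
s blue [271, 209, 9, 5, 21] ray [ 0.579 -0.041  0.1  ] cloud [ 0.579 -0.041  0.099] 0.094 0.104 rect [578. -38.] [14. 19.] 49
s blue [276, 213, 23, 21, 256] ray [ 0.629 -0.071  0.1  ] cloud [ 0.625 -0.054  0.091] 0.08 0.106 rect [626. -68.] [55. 61.] 5
t dark [260, 162, 3, 8, 15] ray [ 0.604 -0.013  0.115] cloud [ 0.622 -0.014  0.061] 0.027 0.084 rect [604. -14.] [ 5. 20.] 75
t dark [292, 164, 6, 7, 25] ray [ 0.594 -0.104  0.115] cloud [ 0.608 -0.112  0.052] 0.027 0.082 rect [ 593. -103.] [12. 17.] 67
t dark [266, 192, 21, 6, 90] ray [ 0.519 -0.047  0.115] cloud [ 0.533 -0.05   0.052] 0.02 1.304 rect [520. -48.] [54. 14.] 86
t dark [261, 212, 31, 8, 113] ray [ 0.464 -0.043  0.115] cloud [ 0.463 -0.042  0.121] 0.103 0.125 rect [464. -43.] [82. 13.] 79
t orange [275, 163, 8, 9, 54] ray [ 0.594 -0.06   0.125] cloud [ 0.598 -0.061  0.11 ] 0.103 0.119 rect [594. -60.] [19. 23.] 85
t orange [273, 176, 9, 9, 60] ray [ 0.557 -0.054  0.125] cloud [ 0.56  -0.055  0.109] 0.099 0.117 rect [558. -53.] [22. 22.] 85
t blue [270, 153, 16, 37, 309] ray [ 0.595 -0.059  0.1  ] cloud [ 0.601 -0.059  0.084] 0.076 1.304 rect [590. -59.] [ 38. 106.] 82
```

Run:
```python
from h import *
a=shot('scene','s2.png'); b=shot('top','t2.png')
for p,box in ((a,(187,204,226,247)),(b,(212,220,261,292))):
  g=p['pixels'].max(2).astype(float)[box[0]-2:box[1]+2,box[2]-2:box[3]+2]
  m=g<60; vu=np.argwhere(m)+[box[0]-2,box[2]-2]
  P=np.array([ray(p,(u,v),.117) for v,u in vu])[:,:2]
  c=P.mean(0); w,V=np.linalg.eigh(np.cov((P-c).T)); d=V[:,1]; d*=np.sign(d[1]); t=(P-c)@d
  print('bar',c.round(4),'mid',(c+d*(t.min()+t.max())/2).round(4),'len',np.ptp(t).round(3),'yaw deg',np.degrees(np.arctan2(-d[0],d[1])).round(2))
# tub from cloud
W=np.concatenate([cloud(a).reshape(-1,3),cloud(b).reshape(-1,3)])
m=(abs(W[:,0]-.74)<.12)&(abs(W[:,1]+.07)<.11)&(W[:,2]>.035)&(W[:,2]<.055)
k=W[m&(W[:,0]>.665)]; print('tub',cv2.minAreaRect((k[:,:2]*1000).astype(np.float32)))
for p in (a,b):
  for th in ('catch_left','catch_right','walnut0_center','cassette_center'):
   for d in vision.cut_out(p,th)[:2]:
    q=cloud(p)[d['mask']]; print(p['shot'],th,np.round(d['uv'],1),round(d['conf'],2),d['mask'].sum(),np.median(q,0).round(3))
# tall bits of the catches, above 0.12
for p in (a,b):
  C=cloud(p); m=(C[...,2]>.121)&(C[...,2]<.14)&(abs(C[...,0]-.6)<.04)&(abs(C[...,1]+.06)<.06)
  for v,u in np.argwhere(m): print(u,v,C[v,u].round(3),p['pixels'][v,u])
```

```text
bar [ 0.4663 -0.0399] mid [ 0.466  -0.0418] len 0.083 yaw deg -8.77
bar [ 0.4654 -0.0423] mid [ 0.4655 -0.0421] len 0.089 yaw deg -6.92
tub ((734.17431640625, -77.6920166015625), (143.49169921875, 158.96444702148438), 81.74140167236328)
5 catch_left [283.7 206.3] 0.58 108 [ 0.593 -0.034  0.114]
5 catch_right [271.2 218.8] 0.48 119 [ 0.588 -0.089  0.11 ]
5 walnut0_center [263.7 210.4] 0.58 53 [ 0.561 -0.06   0.108]
5 walnut0_center [250.2 219.8] 0.39 1013 [ 0.52  -0.081  0.084]
5 cassette_center [284.5 217.6] 0.88 643 [ 0.599 -0.057  0.099]
6 catch_left [279.6 191.6] 0.64 805 [ 0.547 -0.049  0.09 ]
6 catch_right [385.7 142.3] 0.33 472 [ 0.651 -0.365  0.086]
6 walnut0_center [278.4 181.5] 0.58 74 [ 0.558 -0.056  0.109]
6 cassette_center [277.8 167.8] 0.82 455 [ 0.591 -0.057  0.086]
278 200 [ 0.583 -0.032  0.132] [ 62  50 100]
279 200 [ 0.585 -0.031  0.131] [ 52  57 123]
278 201 [ 0.584 -0.033  0.129] [50 38 83]
279 201 [ 0.587 -0.033  0.13 ] [ 14  50 105]
280 201 [ 0.589 -0.032  0.13 ] [ 22  60 123]
281 201 [ 0.592 -0.032  0.131] [ 50  63 130]
278 202 [ 0.584 -0.034  0.126] [54 40 79]

[... 3037 characters left out ...]
  0.132] [46 66 94]
289 167 [ 0.589 -0.088  0.136] [ 39  63 103]
268 168 [ 0.592 -0.031  0.129] [24 60 99]
269 168 [ 0.592 -0.034  0.129] [47 66 96]
289 168 [ 0.587 -0.088  0.134] [ 44  66 105]
268 169 [ 0.589 -0.031  0.131] [23 58 97]
269 169 [ 0.589 -0.033  0.129] [49 67 93]
289 169 [ 0.586 -0.088  0.128] [43 61 96]
268 170 [ 0.585 -0.03   0.133] [25 52 87]
269 170 [ 0.585 -0.033  0.133] [64 74 91]
289 170 [ 0.582 -0.087  0.13 ] [54 66 89]
268 171 [ 0.583 -0.03   0.133] [27 43 69]
288 171 [ 0.582 -0.085  0.122] [15 44 80]
289 171 [ 0.579 -0.087  0.132] [ 71  81 100]
288 172 [ 0.577 -0.084  0.128] [11 34 64]
289 172 [ 0.577 -0.087  0.129] [74 80 98]
288 173 [ 0.575 -0.085  0.124] [32 43 65]
```

```bash
cat >> h.py <<'E'
def need(t,jaw):
    s,R=st(); p=s['tool_pos']; print('t',round(s['time'],2),'p',p.round(4),'open',round(s['opening'],4),'F',s['contact_force'].round(1),'q',s['qpos'].round(2))
    y=np.arctan2(R[1,1],R[0,1]); d=(y-jaw+np.pi/2)%np.pi-np.pi/2
    print('slide mm',(R.T@(np.array(t)-p)*1000).round(1),'spin',round(d,3),'tilt',R[:,0].round(3))
E
echo
```

Request:
send_rows --motion '[{"hand": -0.1, "slide": [0, 0, 0], "spin": -0.133}, {"hand": -0.1, "slide": [0, 0, 0], "spin": -0.133}, {"hand": -0.1, "slide": [0, 0, 0], "spin": -0.133}, {"hand": -0.1, "slide": [0, 0, 0], "spin": -0.133}, {"hand": -0.1, "slide": [0, 0, 0], "spin": -0.133}, {"hand": -0.1, "slide": [0, 0, 0], "spin": -0.133}, {"hand": -0.1, "slide": [0, 0, 0], "spin": -0.133}, {"hand": -0.1, "slide": [0, 0, 0], "spin": -0.133}]'

```text
time: 2.7
tool_pos: [0.1893, -0.4897, 0.2267]
tool_rot: [1.666, 1.571, -0.002]
contact_force: [-0.1, -0.6, -0.4]
opening: 0.0417
```

```bash
python3 -c "
from h import *
need([.4657,-.042,.2],-.14)"
```

```text
t 2.7 p [ 0.1893 -0.4897  0.2267] open 0.0417 F [-0.1 -0.6 -0.4] q [-1.35  0.34  1.52  0.    1.28 -1.25]
slide mm [  26.8  231.8 -472.3] spin 0.043 tilt [ 0. -0. -1.]
```

Request:
send_rows --motion '[{"hand": -0.1, "slide": [0, 20, -40], "spin": 0.02}, {"hand": -0.1, "slide": [0, 20, -40], "spin": 0.02}, {"hand": -0.1, "slide": [0, 20, -40], "spin": 0}, {"hand": -0.1, "slide": [0, 20, -40], "spin": 0}, {"hand": -0.1, "slide": [0, 20, -40], "spin": 0}, {"hand": -0.1, "slide": [0, 20, -40], "spin": 0}, {"hand": -0.1, "slide": [0, 20, -40], "spin": 0}, {"hand": -0.1, "slide": [0, 20, -40], "spin": 0}]'

```text
time: 3.5
tool_pos: [0.3926, -0.1873, 0.2263]
tool_rot: [0.662, 1.566, -1.052]
contact_force: [0.9, -0.6, 0.2]
opening: 0.0415
```

```bash
python3 -c "
from h import *
need([.4657,-.042,.2],-.14)"
```

```text
t 3.5 p [ 0.3926 -0.1873  0.2263] open 0.0415 F [ 0.9 -0.6  0.2] q [-0.62  0.17  1.76 -0.    1.21 -0.48]
slide mm [  25.9   51.5 -154.3] spin -0.003 tilt [ 0.002 -0.004 -1.   ]
```

Request:
send_rows --motion '[{"hand": -0.1, "slide": [5, 12, -37], "spin": 0}, {"hand": -0.1, "slide": [5, 12, -37], "spin": 0}, {"hand": -0.1, "slide": [5, 12, -37], "spin": 0}, {"hand": -0.1, "slide": [5, 12, -37], "spin": 0}, {"hand": -0.1, "slide": [5, 0, 0], "spin": 0}]'

```text
time: 4.0
tool_pos: [0.4663, -0.0375, 0.2017]
tool_rot: [1.157, 1.562, -0.551]
contact_force: [0.3, -0.8, -0.3]
opening: 0.0412
```

```bash
python3 -c "
from h import *
need([.4657,-.042,.096],-.14)"
```

```text
t 4.0 p [ 0.4663 -0.0375  0.2017] open 0.0412 F [ 0.3 -0.8 -0.3] q [-0.24  0.26  1.72 -0.    1.16 -0.1 ]
slide mm [105.7  -0.9   4.1] spin 0.002 tilt [ 0.008 -0.005 -1.   ]
```

Request:
send_rows --motion '[{"hand": -0.1, "slide": [0, 0, 0], "spin": 0}, {"hand": -0.1, "slide": [15, 0, 0], "spin": 0}, {"hand": -0.1, "slide": [20, 0, 0], "spin": 0}]'

```text
time: 4.3
tool_pos: [0.4677, -0.0385, 0.1678]
tool_rot: [1.2, 1.557, -0.507]
contact_force: [0.5, -1.0, 0.1]
opening: 0.0413
```

```bash
python3 -c "
from h import *
need([.4657,-.042,.096],-.14)
shot('scene','s3.png');shot('top','t3.png')
import cv2
a=cv2.imread('pics/s3.png'); cv2.imwrite('pics/s3z.png',cv2.resize(a[120:300,170:380],None,fx=3.5,fy=3.3))"
```

```text
t 4.3 p [ 0.4677 -0.0385  0.1678] open 0.0413 F [ 0.5 -1.   0.1] q [-0.24  0.29  1.77 -0.    1.06 -0.11]
slide mm [71.8 -2.4  3.4] spin 0.004 tilt [ 0.012 -0.007 -1.   ]
```

View pics/s3z.png

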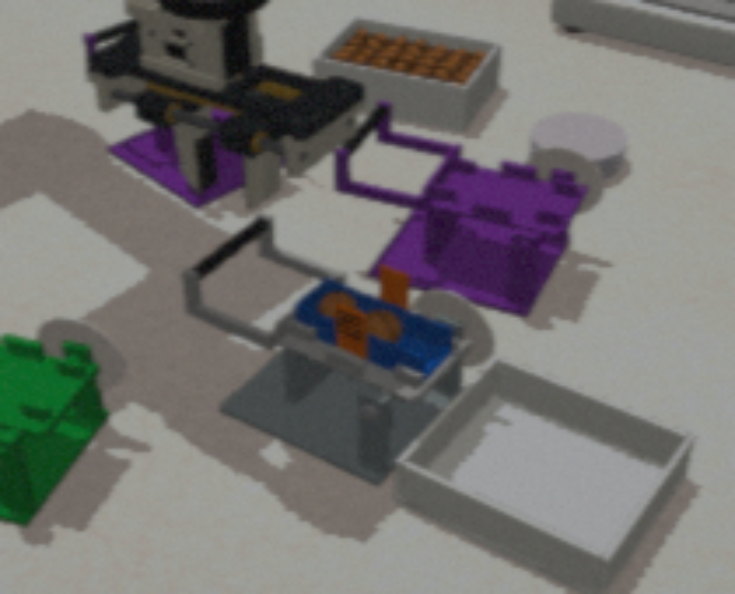

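```bash
python3 -c "
from h import *
for c,n in (('scene','s4'),('top','t4')):
  p=shot(c,n+'.png'); s,R=st(); T=np.linalg.inv(p['world_from_camera']); im=p['pixels'].copy()
  for P,col in ((s['tool_pos'],(0,0,255)),(np.array([.4657,-.042,.115]),(255,0,255)),(s['tool_pos']+R[:,1]*.02,(0,255,0)),(s['tool_pos']-R[:,1]*.02,(0,255,0))):
    q=T@np.append(P,1); u=q[0]/q[2]*p['fx']+p['cx'];v=q[1]/q[2]*p['fy']+p['cy']; print(n,u.round(1),v.round(1)); cv2.circle(im,(int(round(u)),int(round(v))),1,col,-1)
  cv2.imwrite('pics/'+n+'z.png',cv2.resize(im[100:280,170:350],None,fx=3.3,fy=3.3,interpolation=0))
"
```

```text
s4 235.7 178.2
s4 236.0 195.0
s4 241.9 180.6
s4 229.6 175.8
t4 274.9 210.4
t4 275.6 214.3
t4 275.3 202.8
t4 274.4 218.0
```

View pics/s4z.png

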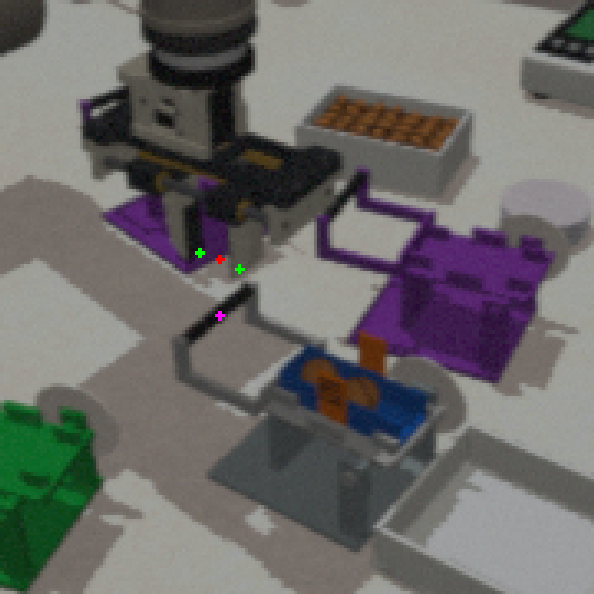

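View pics/t4z.png

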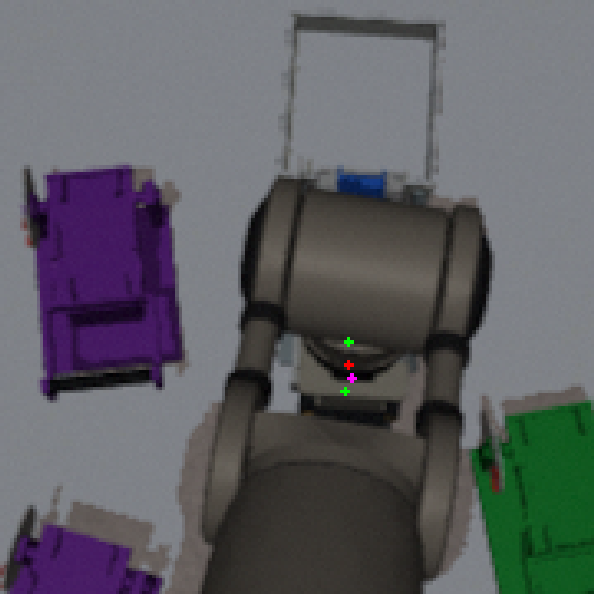

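In the scene picture the projected finger line (236,178) sits straight above the bar (236,195), between the fingers. I'm going down.

Request:
send_rows --motion '[{"hand": -0.1, "slide": [18, -1, 2], "spin": 0}, {"hand": -0.1, "slide": [18, -1, 1], "spin": 0}, {"hand": -0.1, "slide": [18, -1, 0], "spin": 0}, {"hand": -0.1, "slide": [14, 0, 0], "spin": 0}, {"hand": -0.1, "slide": [4, 0, 0], "spin": 0}]'

```text
time: 5.0
tool_pos: [0.469, -0.0456, 0.1007]
tool_rot: [1.306, 1.546, -0.405]
contact_force: [-0.3, 0.2, 0.5]
opening: 0.0415
```

```bash
python3 -c "
from h import *
need([.4657,-.042,.096],-.14)"
```

```text
t 5.0 p [ 0.469  -0.0456  0.1007] open 0.0415 F [-0.3  0.2  0.5] q [-0.26  0.38  1.86 -0.    0.87 -0.11]
slide mm [ 4.6 -3.8 -3.1] spin -0.001 tilt [ 0.023 -0.01  -1.   ]
```

Request:
send_rows --motion '[{"hand": -0.1, "slide": [5, -4, -3], "spin": 0}, {"hand": -0.1, "slide": [0, 0, 0], "spin": 0}, {"hand": -0.9, "slide": [0, 0, 0], "spin": 0}, {"hand": -0.9, "slide": [0, 0, 0], "spin": 0}, {"hand": -0.9, "slide": [0, 0, 0], "spin": 0}, {"hand": -0.9, "slide": [0, 0, 0], "spin": 0}, {"hand": -0.9, "slide": [0, 0, 0], "spin": 0}, {"hand": -0.9, "slide": [0, 0, 0], "spin": 0}]' --grip_force 12

```text
time: 5.8
tool_pos: [0.4623, -0.0422, 0.0982]
tool_rot: [1.199, 1.551, -0.512]
contact_force: [2.0, -0.7, -4.5]
opening: 0.0113
```

```bash
python3 -c "
from h import *
need([.4657,-.042,.096],-.14)"
```

```text
t 5.8 p [ 0.4623 -0.0422  0.0982] open 0.0113 F [ 2.  -0.7 -4.5] q [-0.25  0.38  1.88 -0.01  0.86 -0.11]
slide mm [ 2.3  3.3 -0.7] spin -0.0 tilt [ 0.017 -0.01  -1.   ]
```

Request:
send_rows --motion '[{"hand": -0.9, "slide": [-8, 2.5, 0], "spin": 0}, {"hand": -0.9, "slide": [-8, 3, 0], "spin": 0}, {"hand": -0.9, "slide": [-8, 3.5, 0], "spin": 0}, {"hand": -0.9, "slide": [-8, 3.5, 0], "spin": 0}]'

```text
time: 6.2
tool_pos: [0.4739, -0.0438, 0.1312]
tool_rot: [1.103, 1.554, -0.609]
contact_force: [2.3, -1.8, -6.2]
opening: 0.0116
```

```bash
cat >> h.py <<'E'
def bar(p0=(.4623,-.0422,.0982),yaw=-.14):
    s,R=st(); d=s['tool_pos']-np.array(p0); x=d@[np.cos(yaw),np.sin(yaw),0]*1000-165; z=d[2]*1000+43
    print('cradle x,z',x.round(1),z.round(1),'r',np.hypot(x,z).round(1),'t',(np.arctan2(43,-165)-np.arctan2(z,x)).round(3),'F',s['contact_force'].round(1),'yoff',(d@[-np.sin(yaw),np.cos(yaw),0]*1000).round(1),'tilt',R[:,0].round(3),s['time'])
E
python3 -c "
from h import *
bar()"
```

```text
cradle x,z -153.3 76.0 r 171.1 t 0.206 F [ 2.3 -1.8 -6.2] yoff 0.1 tilt [ 0.013 -0.009 -1.   ] 6.2
```

Request:
send_rows --motion '[{"hand": -0.9, "slide": [-7.5, 4, 0], "spin": 0}, {"hand": -0.9, "slide": [-7.5, 4.5, 0], "spin": 0}, {"hand": -0.9, "slide": [-7, 4.5, 0], "spin": 0}, {"hand": -0.9, "slide": [-7, 5, 0], "spin": 0}, {"hand": -0.9, "slide": [-6.5, 5.5, 0], "spin": 0}, {"hand": -0.9, "slide": [-6, 6, 0], "spin": 0}, {"hand": -0.9, "slide": [-6, 6, 0], "spin": 0}]'

```text
time: 6.9
tool_pos: [0.5109, -0.0489, 0.1837]
tool_rot: [1.04, 1.555, -0.671]
contact_force: [0.6, -2.5, -8.2]
opening: 0.0115
```

```bash
python3 -c "
from h import *
bar()"
```

```text
cradle x,z -115.9 128.5 r 173.1 t 0.582 F [ 0.6 -2.5 -8.2] yoff 0.1 tilt [ 0.012 -0.01  -1.   ] 6.9
```

Request:
send_rows --motion '[{"hand": -0.9, "slide": [-5, 7, 0], "spin": 0}, {"hand": -0.9, "slide": [-5, 7, 0], "spin": 0}, {"hand": -0.9, "slide": [-4.5, 7, 0], "spin": 0}, {"hand": -0.9, "slide": [-4, 6, 0], "spin": 0}, {"hand": -0.9, "slide": [0, 0, 0], "spin": 0}]'

```text
time: 7.4
tool_pos: [0.5383, -0.0528, 0.2056]
tool_rot: [0.847, 1.558, -0.864]
contact_force: [-2.1, -1.5, 0.1]
opening: 0.0112
```

```bash
python3 -c "
from h import *
bar()
p=shot('scene','s5.png')
for d in vision.search_frame(p,'walnut0_center')[:3]: print(d)
cv2.imwrite('pics/s5z.png',cv2.resize(p['pixels'][120:300,170:380],None,fx=3.5,fy=3.3))"
```

```text
cradle x,z -88.3 150.4 r 174.4 t 0.785 F [-2.1 -1.5  0.1] yoff 0.1 tilt [ 0.008 -0.01  -1.   ] 7.4
{'uv': [303.7, 250.0], 'conf': 0.48}
```

View pics/s5z.png

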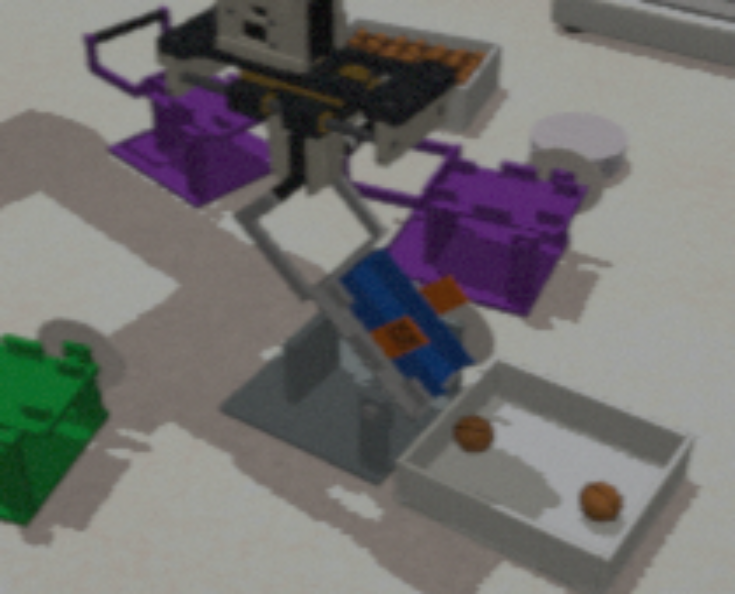

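Both walnuts are in the tub, at (473,433) and (601,500) in the enlarged view, and the cradle is at about 45° with the cassette seated. Now I bring it back down.

Request:
send_rows --motion '[{"hand": -0.9, "slide": [0, 0, 0], "spin": 0}, {"hand": -0.9, "slide": [5, -7, 0], "spin": 0}, {"hand": -0.9, "slide": [5, -7, 0], "spin": 0}, {"hand": -0.9, "slide": [5, -6.5, 0], "spin": 0}, {"hand": -0.9, "slide": [5.5, -6.5, 0], "spin": 0}, {"hand": -0.9, "slide": [6, -6, 0], "spin": 0}, {"hand": -0.9, "slide": [6, -5.5, 0], "spin": 0}, {"hand": -0.9, "slide": [6.5, -5.5, 0], "spin": 0}]'

```text
time: 8.3
tool_pos: [0.4956, -0.0467, 0.1666]
tool_rot: [1.216, 1.546, -0.494]
contact_force: [1.2, -0.3, 2.8]
opening: 0.0117
```

```bash
python3 -c "
from h import *
bar()"
```

```text
cradle x,z -131.4 111.4 r 172.3 t 0.448 F [ 1.2 -0.3  2.8] yoff 0.1 tilt [ 0.022 -0.012 -1.   ] 8.3
```

Request:
send_rows --motion '[{"hand": -0.9, "slide": [7, -5, 0], "spin": 0}, {"hand": -0.9, "slide": [7, -4.5, 0], "spin": 0}, {"hand": -0.9, "slide": [7.5, -4.5, 0], "spin": 0}, {"hand": -0.9, "slide": [7.5, -4, 0], "spin": 0}, {"hand": -0.9, "slide": [8, -3.5, 0], "spin": 0}, {"hand": -0.9, "slide": [8, -3.5, 0], "spin": 0}, {"hand": -0.9, "slide": [8, -3, 0], "spin": 0}]'

```text
time: 9.0
tool_pos: [0.4648, -0.0425, 0.1073]
tool_rot: [1.196, 1.55, -0.515]
contact_force: [-0.3, 0.8, 1.0]
opening: 0.0114
```

```bash
python3 -c "
from h import *
bar()"
```

```text
cradle x,z -162.4 52.1 r 170.6 t 0.055 F [-0.3  0.8  1. ] yoff 0.1 tilt [ 0.018 -0.01  -1.   ] 9.0
```

Request:
send_rows --motion '[{"hand": -0.9, "slide": [6, -2, 0], "spin": 0}, {"hand": -0.9, "slide": [4, -1, 0], "spin": 0}, {"hand": -0.9, "slide": [3, 0, 0], "spin": 0}, {"hand": -0.9, "slide": [2, 0, 0], "spin": 0}]'

```text
time: 9.4
tool_pos: [0.4626, -0.0423, 0.0926]
tool_rot: [1.221, 1.548, -0.49]
contact_force: [-5.7, 1.8, 16.4]
opening: 0.0114
```

```bash
python3 -c "
from h import *
bar()"
```

```text
cradle x,z -164.7 37.4 r 168.9 t -0.032 F [-5.7  1.8 16.4] yoff -0.0 tilt [ 0.02  -0.011 -1.   ] 9.4
```

Request:
send_rows --motion '[{"hand": -0.1, "slide": [0, 0, 0], "spin": 0}, {"hand": -0.1, "slide": [0, 0, 0], "spin": 0}, {"hand": -0.1, "slide": [0, 0, 0], "spin": 0}, {"hand": -0.1, "slide": [0, 0, 0], "spin": 0}]'

```text
time: 9.8
tool_pos: [0.4624, -0.0422, 0.0918]
tool_rot: [1.221, 1.548, -0.49]
contact_force: [-0.9, -1.2, 0.3]
opening: 0.0383
```

Request:
send_rows --motion '[{"hand": -0.1, "slide": [-15, 0, 0], "spin": 0}, {"hand": -0.1, "slide": [-20, 0, 0], "spin": 0}, {"hand": -0.1, "slide": [-25, 0, 0], "spin": 0}, {"hand": -0.1, "slide": [-25, 0, 0], "spin": 0}, {"hand": -0.1, "slide": [-20, 0, 0], "spin": 0}, {"hand": -0.1, "slide": [0, 0, 0], "spin": 0}]'

```text
time: 10.4
tool_pos: [0.4594, -0.0408, 0.1985]
tool_rot: [1.164, 1.553, -0.547]
contact_force: [0.2, 0.1, -0.3]
opening: 0.0411
```

```bash
python3 -c "
from h import *
bar()
p=shot('scene','s6.png')
C=cloud(p);im=p['pixels']
cv2.imwrite('pics/s6z.png',cv2.resize(im[120:300,170:380],None,fx=3.5,fy=3.3))
hsv=cv2.cvtColor(im,cv2.COLOR_BGR2HSV)
o=(hsv[...,0]<16)&(hsv[...,1]>170)&(C[...,2]>.121)&(C[...,2]<.14)&(abs(C[...,0]-.6)<.05)
k,l,sta,c=cv2.connectedComponentsWithStats(o.astype(np.uint8))
for i in range(1,k):
  if sta[i,4]>5: q=C[l==i]; print(sta[i],q.mean(0).round(4),q.min(0).round(3),q.max(0).round(3))
g=im.max(2)<60; box=np.zeros_like(g); box[185:208,224:250]=1; q=C[g&box]; q=q[q[:,2]>.1]; print('bar z',np.median(q,0).round(4),len(q))
"
```

```text
cradle x,z -168.0 143.3 r 220.8 t 0.451 F [ 0.2  0.1 -0.3] yoff 0.9 tilt [ 0.015 -0.009 -1.   ] 10.4
[279 201   8   7  25] [ 0.5985 -0.0351  0.1267] [ 0.587 -0.039  0.122] [ 0.608 -0.031  0.132]
[267 213   8   6  29] [ 0.5898 -0.0892  0.1269] [ 0.58  -0.092  0.122] [ 0.6   -0.087  0.132]
bar z [ 0.4653 -0.0426  0.1175] 98
```

View pics/s6z.png

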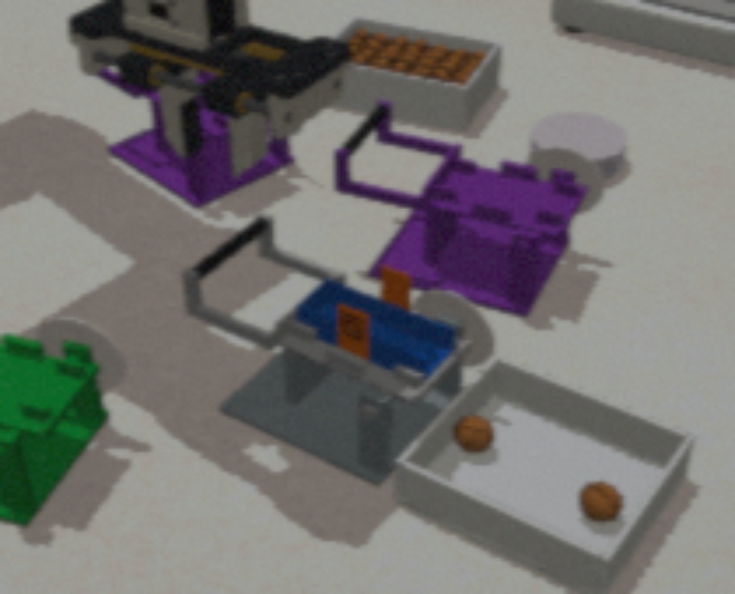

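Request:
send_rows --motion '[{"hand": 1, "slide": [0, 0, 0], "spin": 0.143}, {"hand": 1, "slide": [0, 0, 0], "spin": 0.143}, {"hand": 1, "slide": [0, 0, 0], "spin": 0.143}, {"hand": 1, "slide": [0, 0, 0], "spin": 0.143}, {"hand": 1, "slide": [0, 0, 0], "spin": 0.143}, {"hand": 1, "slide": [0, 0, 0], "spin": 0.143}, {"hand": 1, "slide": [0, 0, 0], "spin": 0.143}, {"hand": 1, "slide": [0, 0, 0], "spin": 0.143}]'

```text
time: 11.25
tool_pos: [0.4531, -0.0394, 0.1847]
tool_rot: [0.317, 1.564, -2.582]
contact_force: [0.3, -0.4, -0.7]
opening: 0.092
```

Request:
send_rows --motion '[{"hand": 1, "slide": [0, 0, 0], "spin": 0.143}, {"hand": 1, "slide": [0, 0, 0], "spin": 0.143}, {"hand": 1, "slide": [0, 0, 0], "spin": 0.143}, {"hand": 1, "slide": [0, 0, 0], "spin": 0}]'

```text
time: 11.65
tool_pos: [0.4499, -0.0387, 0.1781]
tool_rot: [0.265, 1.554, -3.084]
contact_force: [0.2, -0.4, -0.4]
opening: 0.0921
```

```bash
python3 -c "
from h import *
need([.590,-.060,.2],-.14+np.pi/2)"
```

```text
t 11.65 p [ 0.4499 -0.0387  0.1781] open 0.0921 F [ 0.2 -0.4 -0.4] q [-0.25  0.27  1.78 -0.01  1.11  1.53]
slide mm [ -24.2   -7.9 -141.1] spin -0.067 tilt [-0.017 -0.001 -1.   ]
```

Request:
send_rows --motion '[{"hand": 1, "slide": [-8, -2, -20], "spin": -0.03}, {"hand": 1, "slide": [-8, -2, -25], "spin": -0.03}, {"hand": 1, "slide": [-8, -2, -25], "spin": -0.01}, {"hand": 1, "slide": [-5, -2, -25], "spin": 0}, {"hand": 1, "slide": [-1, 0, -25], "spin": 0}, {"hand": 1, "slide": [0, 0, -15], "spin": 0}, {"hand": 1, "slide": [0, 0, 0], "spin": 0}]'

```text
time: 12.35
tool_pos: [0.5862, -0.0498, 0.1967]
tool_rot: [0.03, 1.54, 3.067]
contact_force: [0.2, -0.8, 0.2]
opening: 0.092
```

```bash
python3 -c "
from h import *
need([.590,-.060,.16],-.14+np.pi/2)"
```

```text
t 12.35 p [ 0.5862 -0.0498  0.1967] open 0.092 F [ 0.2 -0.8  0.2] q [-0.21  0.5   1.36 -0.    1.31  1.46]
slide mm [36.5  9.8 -6. ] spin 0.036 tilt [-0.031  0.002 -1.   ]
```

Request:
send_rows --motion '[{"hand": 1, "slide": [8, 4, -2], "spin": 0.02}, {"hand": 1, "slide": [10, 4, -2], "spin": 0.015}, {"hand": 1, "slide": [10, 2, -1], "spin": 0}, {"hand": 1, "slide": [8, 0, 0], "spin": 0}, {"hand": 1, "slide": [0, 0, 0], "spin": 0}]'

```text
time: 12.85
tool_pos: [0.585, -0.0607, 0.1543]
tool_rot: [0.039, 1.533, 3.043]
contact_force: [-0.2, 0.5, 0.4]
opening: 0.0914
```

```bash
python3 -c "
from h import *
need([.590,-.060,.10],-.14+np.pi/2)
p=shot('scene','s7.png'); cv2.imwrite('pics/s7z.png',cv2.resize(p['pixels'][120:300,170:380],None,fx=3.5,fy=3.3))
"
```

```text
t 12.85 p [ 0.585  -0.0607  0.1543] open 0.0914 F [-0.2  0.5  0.4] q [-0.23  0.54  1.41 -0.01  1.23  1.48]
slide mm [54.1 -1.5 -6.9] spin 0.003 tilt [-0.038  0.004 -0.999]
```

View pics/s7z.png

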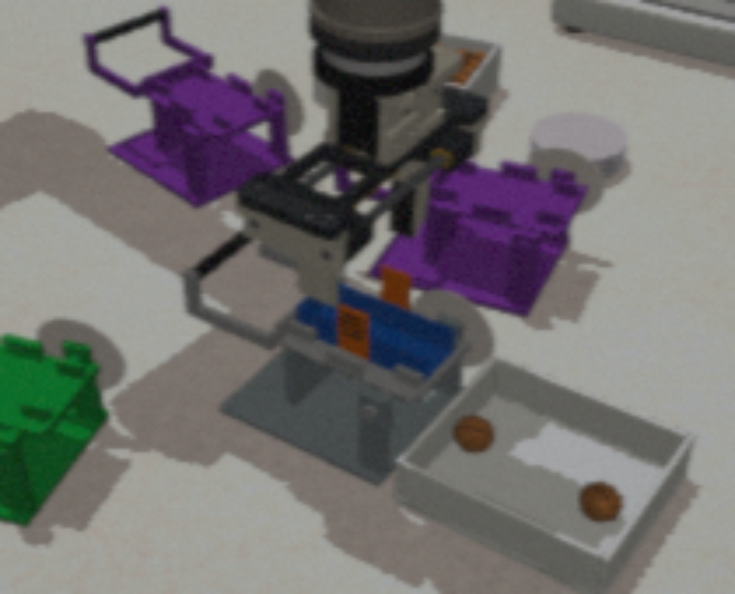

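Request:
send_rows --motion '[{"hand": 1, "slide": [10, -1, -6], "spin": 0}, {"hand": 1, "slide": [10, 0, -4], "spin": 0}, {"hand": 1, "slide": [10, 0, -3], "spin": 0}, {"hand": 1, "slide": [8, 0, -2], "spin": 0}, {"hand": 1, "slide": [5, 0, 0], "spin": 0}, {"hand": 1, "slide": [0, 0, 0], "spin": 0}]'

```text
time: 13.5
tool_pos: [0.6004, -0.0615, 0.108]
tool_rot: [0.044, 1.535, 3.05]
contact_force: [0.7, -0.1, 0.6]
opening: 0.0918
```

```bash
python3 -c "
from h import *
need([.590,-.060,.10],-.14+np.pi/2)
p=shot('scene','s8.png'); cv2.imwrite('pics/s8z.png',cv2.resize(p['pixels'][160:270,200:350],None,fx=5,fy=5))
"
```

```text
t 13.5 p [ 0.6004 -0.0615  0.108 ] open 0.0918 F [ 0.7 -0.1  0.6] q [-0.23  0.61  1.42 -0.01  1.14  1.48]
slide mm [ 8.3 -0.  10.2] spin 0.004 tilt [-0.036  0.003 -0.999]
```

View pics/s8z.png

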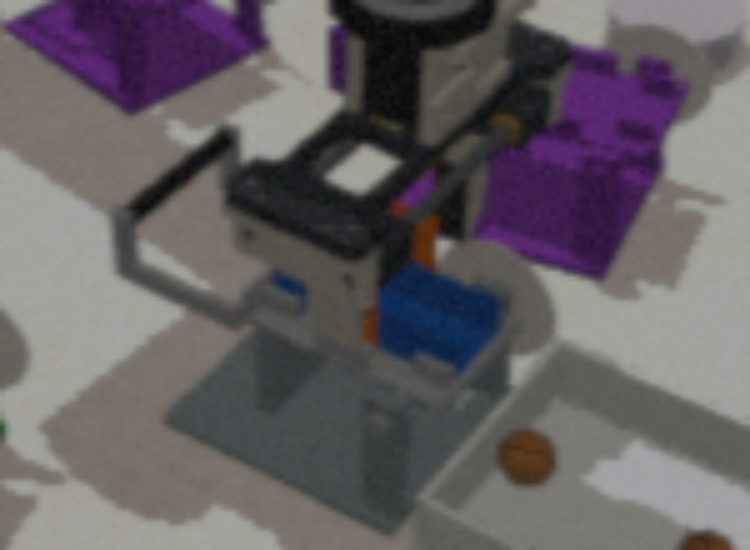

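Request:
send_rows --motion '[{"hand": 1, "slide": [1, 0, 5], "spin": 0}, {"hand": 1, "slide": [3, 0, 4], "spin": 0}, {"hand": 1, "slide": [2, 0, 1], "spin": 0}, {"hand": 1, "slide": [0, 0, 0], "spin": 0}]'

```text
time: 13.95
tool_pos: [0.5898, -0.0601, 0.1036]
tool_rot: [0.055, 1.537, 3.061]
contact_force: [0.4, 0.2, -0.5]
opening: 0.0917
```

```bash
python3 -c "
from h import *
need([.590,-.060,.10],-.14+np.pi/2)
p=shot('scene','s9.png'); cv2.imwrite('pics/s9z.png',cv2.resize(p['pixels'][160:270,200:350],None,fx=5,fy=5))
"
```

```text
t 13.95 p [ 0.5898 -0.0601  0.1036] open 0.0917 F [ 0.4  0.2 -0.5] q [-0.23  0.6   1.46 -0.01  1.11  1.48]
slide mm [ 3.5 -0.1 -0.3] spin 0.004 tilt [-0.034  0.003 -0.999]
```

View pics/s9z.png

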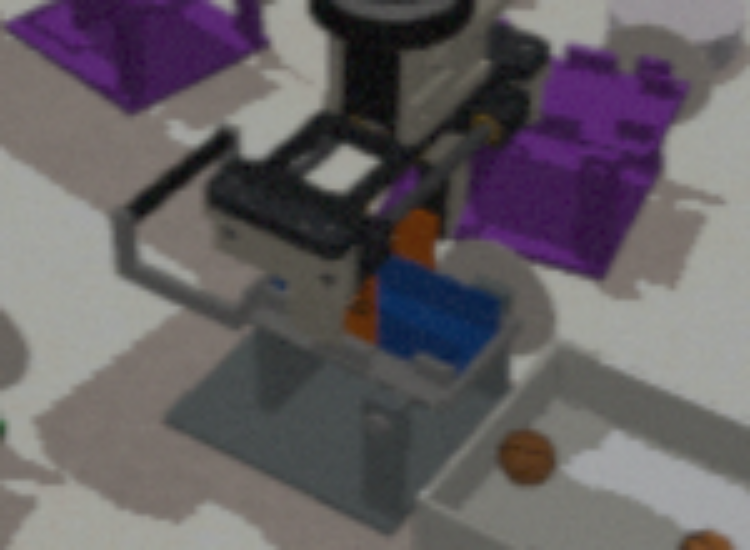

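```bash
python3 -c "
from h import *
p=shot('scene','s10.png'); s,R=st(); T=np.linalg.inv(p['world_from_camera'])
im=cv2.resize(p['pixels'][160:270,200:350],None,fx=5,fy=5)
sg=1 if R[1,1]<0 else -1
def dr(P,col):
    q=T@np.append(P,1); u=q[0]/q[2]*p['fx']+p['cx'];v=q[1]/q[2]*p['fy']+p['cy']; cv2.circle(im,(int((u-200+.5)*5),int((v-160+.5)*5)),3,col,-1)
for a in (-9.5,9.5):
  for b in (-19,0):
    dr(s['tool_pos']+R@np.array([b,sg*65,a])/1000,(0,0,255))
c,sn=np.cos(-.14),np.sin(-.14)
for a in (-12,12):
  for y in (-29,29):
    dr(np.array([.590+c*a/1000-sn*y/1000,-.060+sn*a/1000+c*y/1000,.132]),(0,255,0))
cv2.imwrite('pics/s10z.png',im); need([.59,-.06,.1],-.14+np.pi/2)
"
```

```text
t 14.05 p [ 0.5902 -0.0601  0.1038] open 0.0919 F [-1.1 -0.1 -0.1] q [-0.23  0.6   1.46 -0.01  1.12  1.48]
slide mm [ 3.8 -0.1  0.1] spin 0.004 tilt [-0.033  0.003 -0.999]
```

View pics/s10z.png

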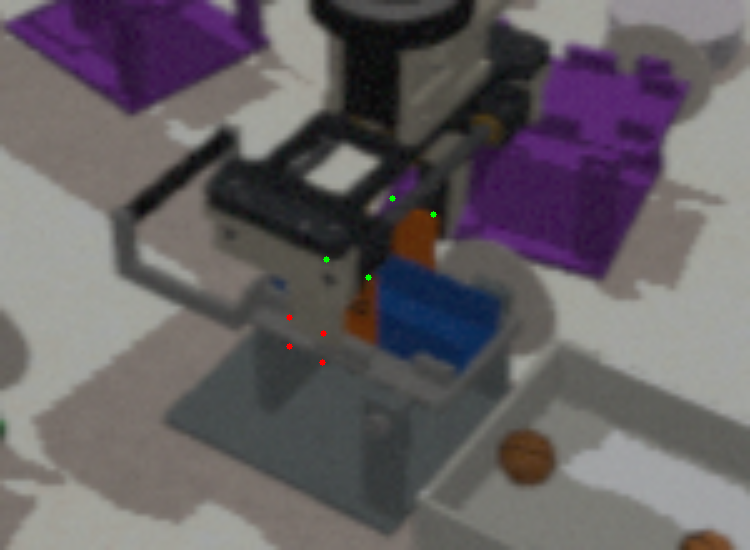

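```bash
python3 -c "
import cv2,numpy as np
a=cv2.imread('pics/s10.png')[195:245,240:300]; a=np.clip(a.astype(float)*1.8,0,255).astype(np.uint8)
cv2.imwrite('pics/s10e.png',cv2.resize(a,None,fx=12,fy=12,interpolation=cv2.INTER_NEAREST))"
```

```text
(no output)
```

View pics/s10e.png

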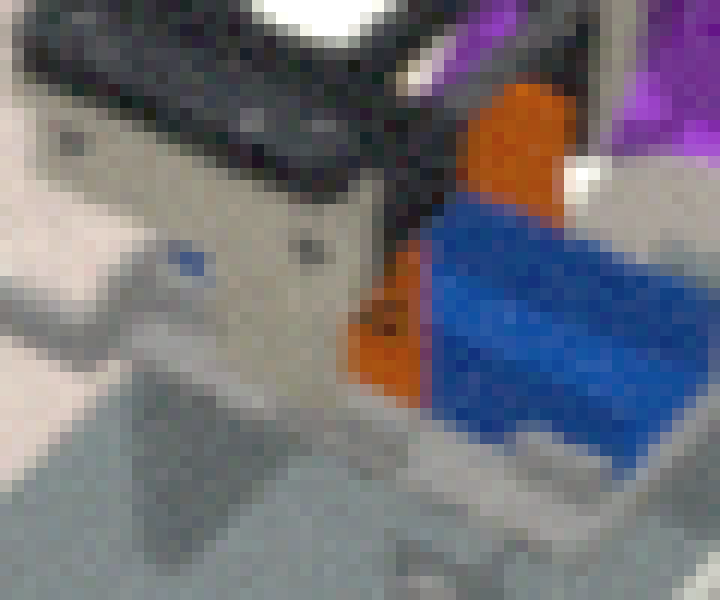

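Seen from the scene camera, the finger's +x edge lines up with the catch's +x edge to within a few mm, which is good enough to pinch. I'll go down 3 mm and close.

Request:
send_rows --motion '[{"hand": 1, "slide": [3, 0, 0], "spin": 0}, {"hand": 0.3, "slide": [0, 0, 0], "spin": 0}, {"hand": 0.3, "slide": [0, 0, 0], "spin": 0}, {"hand": 0.3, "slide": [0, 0, 0], "spin": 0}]' --grip_force 22

```text
time: 14.45
tool_pos: [0.5905, -0.0602, 0.1008]
tool_rot: [0.061, 1.539, 3.066]
contact_force: [1.0, 0.7, 0.2]
opening: 0.0722
```

```bash
python3 -c "
from h import *
need([.590,-.060,.10],-.14+np.pi/2)
"
```

```text
t 14.45 p [ 0.5905 -0.0602  0.1008] open 0.0722 F [1.  0.7 0.2] q [-0.23  0.6   1.46 -0.01  1.11  1.48]
slide mm [ 0.8 -0.2  0.5] spin 0.004 tilt [-0.032  0.002 -0.999]
```

Request:
send_rows --motion '[{"hand": -0.3, "slide": [0, 0, 0], "spin": 0}, {"hand": -0.3, "slide": [0, 0, 0], "spin": 0}, {"hand": -0.3, "slide": [0, 0, 0], "spin": 0}, {"hand": -0.3, "slide": [0, 0, 0], "spin": 0}]'

```text
time: 14.85
tool_pos: [0.5906, -0.0598, 0.1011]
tool_rot: [0.042, 1.539, 3.047]
contact_force: [0.3, 0.8, 0.6]
opening: 0.0446
```

```bash
python3 -c "
from h import *
need([.590,-.060,.10],-.14+np.pi/2)
"
```

```text
t 14.85 p [ 0.5906 -0.0598  0.1011] open 0.0446 F [0.3 0.8 0.6] q [-0.23  0.6   1.46 -0.    1.11  1.48]
slide mm [1.1 0.3 0.6] spin 0.004 tilt [-0.032  0.003 -0.999]
```

Request:
send_rows --motion '[{"hand": -0.3, "slide": [0, 0, 0], "spin": 0}, {"hand": -0.3, "slide": [-5, 0, 0], "spin": 0}, {"hand": -0.3, "slide": [-6, 0, 0], "spin": 0}]'

```text
time: 15.15
tool_pos: [0.5902, -0.0598, 0.1115]
tool_rot: [0.039, 1.536, 3.045]
contact_force: [0.3, 0.7, -1.5]
opening: 0.0449
```

```bash
python3 -c "
from h import *
need([.590,-.060,.22],-.14+np.pi/2)
p=shot('scene','s11.png'); cv2.imwrite('pics/s11z.png',cv2.resize(p['pixels'][160:270,200:350],None,fx=5,fy=5))
"
```

```text
t 15.15 p [ 0.5902 -0.0598  0.1115] open 0.0449 F [ 0.3  0.7 -1.5] q [-0.23  0.59  1.45 -0.    1.13  1.48]
slide mm [-108.4    0.4    4. ] spin 0.004 tilt [-0.034  0.003 -0.999]
```

View pics/s11z.png

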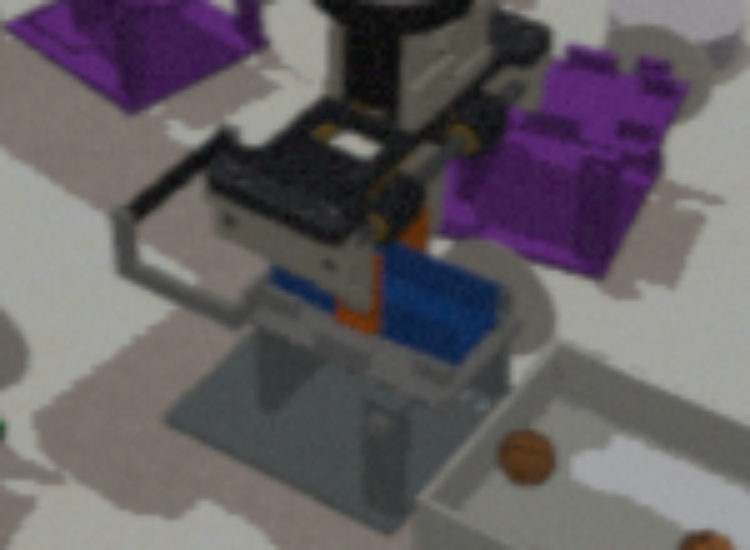

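The cassette is free and moving up with the fingers; force z is −1.5 N, about its weight. I continue the lift.

Request:
send_rows --motion '[{"hand": -0.3, "slide": [-8, 0, 0], "spin": 0}, {"hand": -0.3, "slide": [-10, 0, 0.5], "spin": 0}, {"hand": -0.3, "slide": [-12, 0, 0.5], "spin": 0}, {"hand": -0.3, "slide": [-14, 0, 0.5], "spin": 0}, {"hand": -0.3, "slide": [-15, 0, 0.5], "spin": 0}, {"hand": -0.3, "slide": [-15, 0, 0.5], "spin": 0}]'

```text
time: 15.8
tool_pos: [0.5902, -0.0599, 0.1922]
tool_rot: [0.052, 1.537, 3.057]
contact_force: [0.5, -0.1, -0.8]
opening: 0.0452
```

```bash
python3 -c "
from h import *
need([.590,-.060,.23],-.14+np.pi/2)
"
```

```text
t 15.8 p [ 0.5902 -0.0599  0.1922] open 0.0452 F [ 0.5 -0.1 -0.8] q [-0.23  0.51  1.35 -0.    1.31  1.48]
slide mm [-37.7   0.2   1.5] spin 0.004 tilt [-0.034  0.003 -0.999]
```

Request:
send_rows --motion '[{"hand": -0.3, "slide": [-14, 0, 0.5], "spin": 0}, {"hand": -0.3, "slide": [-12, 0, 0.5], "spin": 0}, {"hand": -0.3, "slide": [-10, 0, 0.5], "spin": 0}, {"hand": -0.3, "slide": [-6, 0, 0], "spin": 0}, {"hand": -0.3, "slide": [-2, 0, 0], "spin": 0}, {"hand": -0.3, "slide": [0, 0, 0], "spin": 0}]'

```text
time: 16.4
tool_pos: [0.5911, -0.0601, 0.2453]
tool_rot: [0.106, 1.546, 3.111]
contact_force: [-1.0, -0.9, -1.8]
opening: 0.0452
```

```bash
python3 -c "
from h import *
need([.590,-.060,.23],-.14+np.pi/2)
p=shot('scene','s12.png'); C=cloud(p);im=p['pixels']; hsv=cv2.cvtColor(im,cv2.COLOR_BGR2HSV)
m=(abs(hsv[...,0].astype(int)-110)<12)&(hsv[...,1]>150)&(C[...,2]>.1)&(C[...,2]<.3)&(abs(C[...,0]-.6)<.1)
q=C[m]; print('blue z',len(q),np.percentile(q[:,2],[2,10,50,98]).round(3))
n=C[(m)&(C[...,2]<.235)]
for d in vision.search_frame(p,'walnut0_center')[:3]: print('walnut',d,world(p,d['uv']).round(3))
box=np.zeros(m.shape,bool); box[185:208,224:250]=1; g=C[box&(im.max(2)<60)]; g=g[g[:,2]>.1]; print('bar',np.median(g,0).round(3),len(g))
cv2.imwrite('pics/s12z.png',cv2.resize(im[100:310,180:380],None,fx=3.6,fy=2.8))
"
```

```text
t 16.4 p [ 0.5911 -0.0601  0.2453] open 0.0452 F [-1.  -0.9 -1.8] q [-0.23  0.47  1.27 -0.01  1.43  1.48]
slide mm [15.3 -0.   0.8] spin 0.004 tilt [-0.025  0.001 -1.   ]
blue z 531 [0.225 0.227 0.235 0.249]
walnut {'uv': [304.9, 250.6], 'conf': 0.63} [ 0.677 -0.072  0.031]
bar [ 0.466 -0.043  0.117] 93
```

View pics/s12z.png

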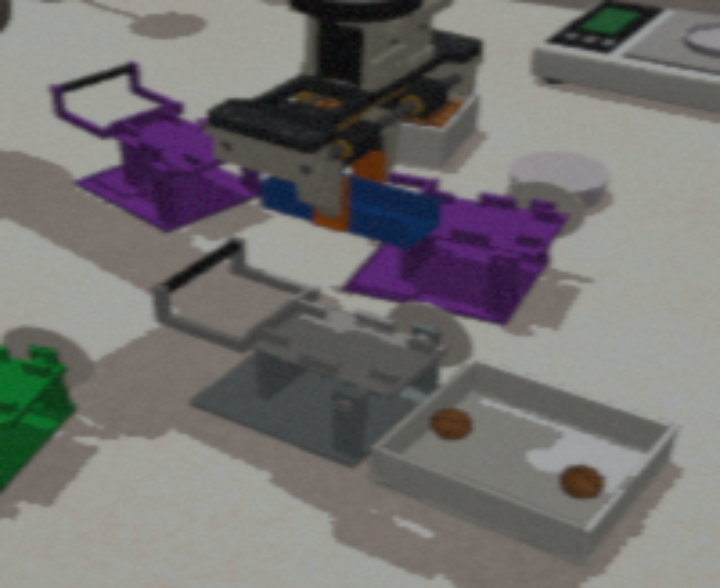

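Request:
send_rows --motion '[{"hand": -0.3, "slide": [0, 0, 0], "spin": 0}, {"hand": -0.3, "slide": [0, 0, 0], "spin": 0}, {"hand": -0.3, "slide": [0, 0, 0], "spin": 0}]'

```text
time: 16.8
tool_pos: [0.5903, -0.06, 0.243]
tool_rot: [0.077, 1.541, 3.082]
contact_force: [0.0, -0.3, -1.0]
opening: 0.045
```

```bash
python3 -c "
from h import *
need([.590,-.060,.23],-.14+np.pi/2); print(observe()['qvel'].round(4))
p=shot('scene','s13.png');need([.590,-.060,.23],-.14+np.pi/2)
print(job.hand_in())
"
```

```text
t 16.8 p [ 0.5903 -0.06    0.243 ] open 0.045 F [ 0.  -0.3 -1. ] q [-0.23  0.48  1.27 -0.01  1.43  1.48]
slide mm [13.   0.  -0.1] spin 0.004 tilt [-0.03   0.002 -1.   ]
[-0.0018  0.0064  0.0043 -0.0001 -0.0002  0.0002]
t 16.85 p [ 0.5903 -0.06    0.243 ] open 0.0449 F [-0.3  0.1 -2.2] q [-0.23  0.48  1.27 -0.01  1.43  1.48]
slide mm [13.   0.  -0.1] spin 0.004 tilt [-0.03   0.002 -1.   ]
the job is handed in; nothing more can be done
None
```

The job is handed in at 16.85 s, and nothing in my last checks failed; no verdict is reported.

- **Tipping:** I gripped the handle bar and swung the cradle along its arc to about 45 degrees (0.785 rad, worked out from the gripper's position). Both walnuts rolled into the tub. I then brought the cradle back down onto its stop and let go.
- **Cassette:** I pinched the two orange catches at 22 N and lifted the cassette straight out. I am still holding it upright.

**Last checks:**
- **Catches:** the finger opening reads 45 mm, so both catches are fully pressed.
- **Cassette height and tilt:** its underside is about 0.22 m above the bench, against the 0.175 m required. The tool is tilted about 2 degrees.
- **Motion:** joint speeds are below 0.01 rad/s.
- **Cradle:** the bar is back at its starting height of 0.117 m, so the cradle is level.
- **Walnuts:** the last picture I looked at, just before settling, shows both in the tub. The detector reported only one of them.
- **Tub and bystanders:** the tub, and the bystanders in that cropped picture, look unmoved. I checked this by eye only.

**Disagreement:** the cameras place the bar about 3 mm further along x than the gripper found it. I allowed for this when placing the fingers on the catches.

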